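Sweep ferrite cores through the counting gate

ROBOT

A 7-joint arm with a two-finger parallel gripper is mounted at the origin on the work surface. World frame = base frame: x ahead of the robot, y to its left, z up, the work surface at z = 0. Lengths are in m, angles in rad, forces in N, time in s.
With the tool pointing down it reaches from about 0.4 to 0.85 m from the base axis. Payload 4.5 kg.
Tool frame: the origin (TCP) lies midway between the tips of the shut fingers; the grasp point (between the pads) lies 19 mm behind it; y points along the fingers, z is the direction in which the jaws open and shut, and the axes are right-handed (so a half turn about y gives the same grasp; the last joint's range is limited). The gripper opens to 88 mm and grips with 3 to 60 N. Pads are 18 mm wide; open, the fingers measure 123 mm over their backs; the gripper's body (75 mm by 187 mm) begins 45 mm behind the grasp point.
Start: joints at [1.343, 0.689, -0.195, 1.565, 0.157, 0.902, -0.215], TCP at [0.162, -0.604, 0.239] pointing down, gripper open.
Joint ranges: [-3.01, 3.01], [-0.46, 2.08], [-1.47, 1.51], [0.13, 2.56], [-1, 4.14], [0.04, 2.09], [-2.66, 2.66]. Speed limits (rad/s): [2.57, 2.57, 3.14, 3.14, 3.14, 3.14, 3.14].

INTERFACE

Orientations are given as a unit quaternion [x, y, z, w].
In Python, from plant import r, snapshot, get_calibration, job, boxes_of gives the robot as it stands. The module is installed in compiled form; this text tells all that it offers.
- The arm moves only by the shell command python3 -m handwheel 'ROWS' [OPENING] [FORCE]. ROWS is JSON, a list that holds one entry, the list of rows, each a list of 6 numbers: the shift along the tool's x, y, z as a fraction of full scale, then the turn, a rotation vector about the tool's x, y, z as a fraction of full scale. In form: [[[x, y, z, wx, wy, wz], ...]]. A call has 1 to 12 rows; each row is the pose to reach, as a shift and turn from the pose commanded when the call began, along the tool's axes at that moment, turning the shorter way round; what a row does not reach only later rows make up. Full scale, the value 1, is 100 cm for a shift and 180 degrees for a turn. A row lasts 1/12 s, in which the tool goes at most 41.7 mm and 7.16 degrees, less where a joint would pass 70% of its speed; a pose out of reach is approached as far as the arm can. A call with a number of a shift or a turn outside -1 to 1 is refused whole. A call with a gripper value outside its range is refused whole. OPENING is the opening, from -1 (shut) to 1 (fully open), set as the call begins (- or left out, the last holds). The fingers move at their own pace and stop on an object; FORCE is the grip in N (left out, the last holds). Time passes only in rows, so rows that repeat a pose let the fingers close. It gives the time, the measured TCP pose, the force and the opening at its end, in the units of the state.
- r.get_state(): the state, without advancing time (a new reading comes with each control period).
- snapshot(name): name is "side" or "top" or "wrist"; returns the picture (400x640x3 uint8, red, green, blue); there is no depth.
- get_calibration(name): a dict with "fx", "fy", "cx", "cy" (pixels), "T" (4x4, takes a point from camera to world coordinates). Camera axes: x right, y down, z forward; pixel columns grow to the right and rows downward; lengths in m; the calibration is good to about 2 mm. A picture is of the moment at which its call begins: read the wrist's pose just before it. get_calibration takes no time and is no camera call; for the wrist camera it gives the pose at the moment of the call.
- job.finish_job(): hands the job in, once; it reports no verdict.
Trained networks look in the newest picture that a camera, given by its name, has taken for a name from the list of things; names that differ only in an ending like _2 or _b are one class to them, and where a whole thing is asked for, a point or a joint stands for the part that bears it (a point fixed in the world has none). Each returns a list of dicts, best first, with "confidence" (0 to 1); they miss things now and then, are a little off and sometimes report something else, mostly with a low value. They report only what shows in the picture. A call takes as long as a camera call. They do not tell look-alikes from the thing itself.
- boxes_of(thing, camera): "bbox" ([left, top, right, bottom] in pixels, round what is visible of it).
The state is a dict: "clock": time; "q": joint angles; "qd": joint speeds; "joint_torque": joint torques, N m; "tool_pos": TCP position; "eef_rot": TCP orientation; "contact_force": force on the tool from outside, world axes, zero at the start; "moment": the same for the moment, N m; "opening": opening from 0.0 (shut) to 1.0 (fully open).
Only numpy, scipy, OpenCV 4.12 (cv2) and the standard library are available. Lean on these libraries where they do the work, as an engineer would, in place of code of your own. Each camera call takes 0.05 s, during which the arm holds its last target. There are 200 camera calls.

TASK

On the counting tray, push the three dark ring cores one at a time along the tray floor, through the gate, so that each drops into the collecting slot behind it. Only push them with the fingers: do not pick them up. Leave the capacitor, the brass standoff, the screwdriver and the meter as they are.

Things in the scene. Friction and masses are not known exactly. Their poses are not given: they have to be found in the camera images.
- tray: fixed counting tray, aluminium walls, white floor; place and yaw vary. Origin at table level; +x points from the floor area through the gate to the slot, z up. Floor: 60 mm above the table, inside x -150 to +35 mm, y -110 to +110 mm. Walls are 3 to 4 mm thick and rise 18 mm above the floor (78 mm above the table).
- gate (a point): centre of the gate at floor level (tray x +36.5, y 0, z +60 mm), axes as the tray: opening 40 mm wide (y) in the end wall, which spans x +35 to +38 mm in the tray frame; passes one core at a time. In front of it two 45 degree guide vanes, as high as the walls, widen the mouth to about 65 mm at tray x +22 mm.
- slot (a point): centre of the slot's bottom (tray x +74, y 0, z +3 mm), axes as the tray. The tray floor ends at the back of the gate (tray x +38 mm); beyond it the open-topped slot, 72 mm long (x), 60 mm wide (y), its bottom 57 mm below the tray floor. A core pushed until its centre is past the edge tips and falls in; the fingers need not go through the gate.
- core1_center (a point): point at the centre of a dark ferrite ring core: outer diameter 32 mm, hole 18 mm, 10 mm thick, about 25 g, loose, lying flat on the tray floor in the half of the tray away from the gate (side by side with the other two, at least 43 mm between centres). The three cores are alike.
- core2_center (a point): point at the centre of a dark ferrite ring core: outer diameter 32 mm, hole 18 mm, 10 mm thick, about 25 g, loose, lying flat on the tray floor in the half of the tray away from the gate (side by side with the other two, at least 43 mm between centres). The three cores are alike.
- core3_center (a point): point at the centre of a dark ferrite ring core: outer diameter 32 mm, hole 18 mm, 10 mm thick, about 25 g, loose, lying flat on the tray floor in the half of the tray away from the gate (side by side with the other two, at least 43 mm between centres). The three cores are alike.
- capacitor: bystander: black upright can capacitor, diameter 22 mm, 30 mm tall, loose, standing on the tray floor in one of the two corners beside the gate (about 85 mm off the tray's centre line); origin at the centre of its underside, z up
- standoff: bystander: brass hexagonal standoff, 17 mm across corners, 26 mm tall, loose, standing in the other corner beside the gate; origin at the centre of its underside, z up
- screwdriver: bystander: screwdriver 170 mm long lying on the bench beside the tray (on the tray's +y side, outside it), along its own x, handle to -x; origin at its underside
- meter: bystander: orange hand-held meter 85 x 165 x 34 mm lying on the bench to the robot's left of the tray; with its dial it reaches 46 mm above the table; origin at the centre of its underside
Mind the look-alikes: they are no part of the job. Leave any green, orange or purple look-alike of the part that bears core3_center alone.

How it is judged:
On the way, in this order (a step that is already met when the one before it is completed fails the run):
1. one core, and only one, has dropped into the slot (((x of core1_center in the frame of tray between 0.038 and 0.112 m and y of core1_center in the frame of tray between -0.032 and 0.032 m and z of core1_center in the frame of tray below 0.055 m) or (x of core2_center in the frame of tray between 0.038 and 0.112 m and y of core2_center in the frame of tray between -0.032 and 0.032 m and z of core2_center in the frame of tray below 0.055 m) or (x of core3_center in the frame of tray between 0.038 and 0.112 m and y of core3_center in the frame of tray between -0.032 and 0.032 m and z of core3_center in the frame of tray below 0.055 m))), for 0.1 s.
2. a second core has dropped into the slot after it ((((x of core1_center in the frame of tray between 0.038 and 0.112 m and y of core1_center in the frame of tray between -0.032 and 0.032 m and z of core1_center in the frame of tray below 0.055 m) and (x of core2_center in the frame of tray between 0.038 and 0.112 m and y of core2_center in the frame of tray between -0.032 and 0.032 m and z of core2_center in the frame of tray below 0.055 m)) or ((x of core1_center in the frame of tray between 0.038 and 0.112 m and y of core1_center in the frame of tray between -0.032 and 0.032 m and z of core1_center in the frame of tray below 0.055 m) and (x of core3_center in the frame of tray between 0.038 and 0.112 m and y of core3_center in the frame of tray between -0.032 and 0.032 m and z of core3_center in the frame of tray below 0.055 m)) or ((x of core2_center in the frame of tray between 0.038 and 0.112 m and y of core2_center in the frame of tray between -0.032 and 0.032 m and z of core2_center in the frame of tray below 0.055 m) and (x of core3_center in the frame of tray between 0.038 and 0.112 m and y of core3_center in the frame of tray between -0.032 and 0.032 m and z of core3_center in the frame of tray below 0.055 m)))), for 0.1 s.
3. the third core has dropped into the slot (x of core1_center in the frame of tray between 0.038 and 0.112 m and y of core1_center in the frame of tray between -0.032 and 0.032 m and z of each of core1_center, core2_center, core3_center in the frame of tray below 0.055 m and x of core2_center in the frame of tray between 0.038 and 0.112 m and y of core2_center in the frame of tray between -0.032 and 0.032 m and x of core3_center in the frame of tray between 0.038 and 0.112 m and y of core3_center in the frame of tray between -0.032 and 0.032 m), for 0.1 s.
At the end, for the whole second after the job is handed in: All three cores lie in the collecting slot, their centres within its walls and at least 5 mm below the tray floor; the capacitor and the standoff stand upright within 15 mm of where they were, the screwdriver and the meter within 30 mm (all of step 3 and not (distance of capacitor from where it was at the start of the episode above 0.015 m) and not (distance of standoff from where it was at the start of the episode above 0.015 m) and not (distance of screwdriver from where it was at the start of the episode above 0.03 m) and not (distance of meter from where it was at the start of the episode above 0.03 m) and not (angle between capacitor's own z axis and vertical above 0.5 rad) and not (angle between standoff's own z axis and vertical above 0.5 rad)); the robot touches nothing.
It fails at once if a core is lifted, its centre more than 20 mm above the tray floor (it lies at 5 mm) (height (world z) of any of core1_center, core2_center, core3_center above 0.08 m).
It fails at once if the capacitor or the standoff is shifted more than 15 mm or knocked over (distance of any of capacitor, standoff from where it was at the start of the episode above 0.015 m or angle between any of capacitor, standoff's own z axis and vertical above 0.5 rad).
It fails at once if the screwdriver or the meter is shifted more than 30 mm (distance of any of screwdriver, meter from where it was at the start of the episode above 0.03 m).
It also fails if it takes over 58 s, if anything falls off the work surface, if the arm or the gripper's body presses on something with over 40 N, if the wrist force passes 120 N, or if a joint passes its speed limit or range.

## Working session

There is one attempt and no reset: what is moved stays moved. The work goes in short steps, Python scripts to look and compute and a shell command to move; the robot and the scene stay as the last step left them, time stands still between calls to the robot, and variables do not carry over. Pictures are saved under pics/ and viewed, about 8 in all and at most 12, crops included, and the job is handed in when it is done.

```bash
mkdir -p pics; python3 - <<'E'
from plant import *
import cv2,numpy as np
s=r.get_state();print(s['clock'],s['tool_pos'],s['eef_rot'],s['opening'])
for n in('top','side'):
    im=snapshot(n);cv2.imwrite(f'pics/{n}0.png',im[:,:,::-1])
    c=get_calibration(n);print(n,c['fx'],c['fy'],c['cx'],c['cy'],np.round(c['T'],4).tolist())
for t in('core1_center','tray','capacitor','standoff'):
    for b in boxes_of(t,'top')[:6]:print(t,np.round(b['bbox'],1),round(b['confidence'],2))
E
```

```text
0.0 [ 0.16155156 -0.60311437  0.23791171] [-0.09246636  0.70168117 -0.70042405  0.09219362] 0.9976335313980964
top 435.4683577602215 435.4683577602215 319.47788774072495 201.90377605788763 [[-0.0276, -0.9799, 0.1978, 0.3499], [-0.9996, 0.0255, -0.0131, 0.1809], [0.0078, -0.198, -0.9802, 0.8758], [0.0, 0.0, 0.0, 1.0]]
side 402.4977183943319 402.4977183943319 316.71737589669146 203.58289833413116 [[0.8442, -0.3874, 0.3705, 0.2468], [-0.536, -0.6078, 0.5859, -0.2933], [-0.0018, -0.6932, -0.7207, 0.6348], [0.0, 0.0, 0.0, 1.0]]
core1_center [405.7 180.9 423.6 195.2] 0.46
tray [324.5 103.9 480.7 257.2] 0.78
capacitor [411.  119.7 423.  134.4] 0.67
standoff [342.9 176.3 349.1 184.1] 0.58
```

View pics/top0.png

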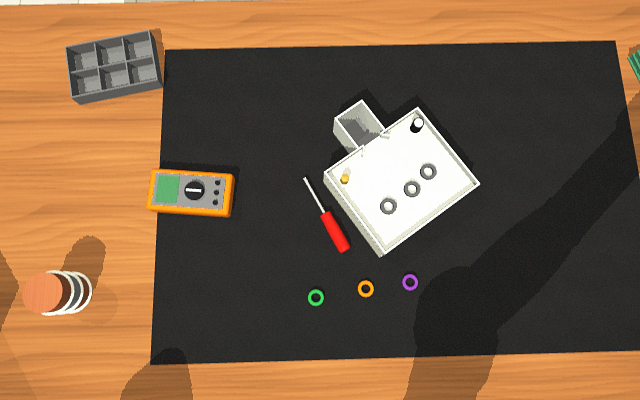

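```bash
cat >h.py <<'E'
import numpy as np,cv2
from plant import *
def proj(P,c):
    T=c['T'];p=(np.asarray(P)-T[:3,3])@T[:3,:3]
    return np.c_[c['fx']*p[:,0]/p[:,2]+c['cx'],c['fy']*p[:,1]/p[:,2]+c['cy']]
def ray(uv,z,c):
    uv=np.atleast_2d(uv);d=np.c_[(uv[:,0]-c['cx'])/c['fx'],(uv[:,1]-c['cy'])/c['fy'],np.ones(len(uv))]@c['T'][:3,:3].T
    o=c['T'][:3,3];return o+d*((z-o[2])/d[:,2])[:,None]
def t2w(P,t):
    P=np.atleast_2d(np.asarray(P,float));c,s=np.cos(t[2]),np.sin(t[2])
    return np.c_[t[0]+c*P[:,0]-s*P[:,1],t[1]+s*P[:,0]+c*P[:,1],P[:,2]]
def w2t(P,t):
    P=np.atleast_2d(P);c,s=np.cos(t[2]),np.sin(t[2]);d=P[:,:2]-t[:2]
    return np.c_[c*d[:,0]+s*d[:,1],-s*d[:,0]+c*d[:,1]]
E
python3 - <<'E'
from h import *
from scipy.optimize import least_squares
c=get_calibration('top')
uv=np.array([[324,175],[418,108],[480,184],[381,256]],float)
M=np.array([[.038,.1135,.078],[.038,-.1135,.078],[-.1535,-.1135,.078],[-.1535,.1135,.078]])
w=ray(uv,.078,c);f=least_squares(lambda t:(t2w(M,t)-w)[:,:2].ravel(),[.4,-.1,.8])
t=f.x;print(t,np.round(f.fun*1000,1))
np.save('tray.npy',t)
im=cv2.imread('pics/top0.png')
q=ray([[388,206],[412,189],[428,172],[418,124],[345,179]],.07,c);print(np.round(w2t(q,t),4))
crop=im[90:270,310:490];k=4
crop=cv2.resize(crop,None,fx=k,fy=k,interpolation=cv2.INTER_CUBIC)[:600*2]
def draw(P,col):
    p=(proj(t2w(P,t),c)-[310,90]+.5)*k;cv2.polylines(crop,[p.astype(int)],True,col,1)
draw(M,(0,0,255))
draw([[.035,.11,.06],[.035,-.11,.06],[-.15,-.11,.06],[-.15,.11,.06]],(255,0,0))
draw([[.038,.02,.06],[.035,.02,.06],[.022,.0325,.078],[.022,-.0325,.078],[.035,-.02,.06],[.038,-.02,.06]],(0,160,0))
cv2.imwrite('pics/c1.png',cv2.resize(crop,(600,600)))
E
```

```text
[0.5980904  0.04708177 0.59269348] [ 3.6  2.2 -0.4  1.9 -3.3  1.2  0.1 -5.3]
[[-0.0836  0.0492]
 [-0.0839 -0.0081]
 [-0.0754 -0.0537]
 [ 0.0125 -0.0983]
 [ 0.0058  0.0843]]
```

View pics/c1.png

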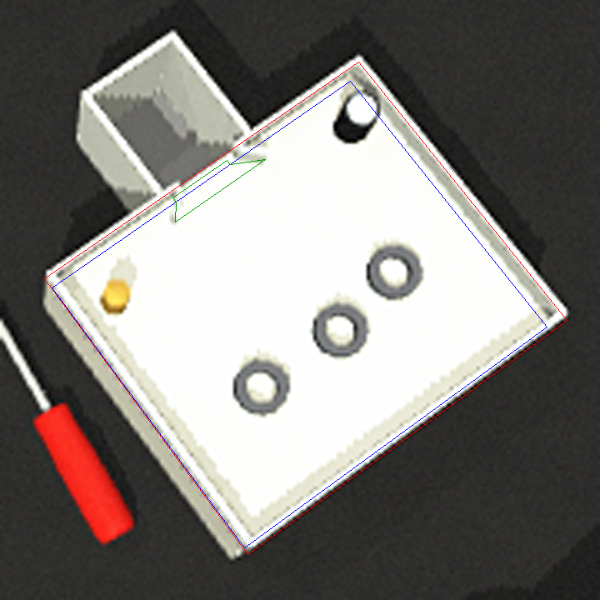

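View pics/side0.png

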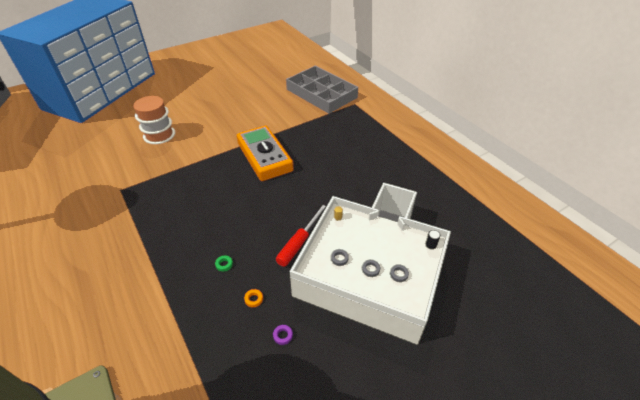

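Look-alikes: green ring (316,298), orange (366,289) and purple (410,282), all on the mat. The real cores are the three dark grey rings inside the tray at (388,206), (412,189) and (428,172). The capacitor is at (418,124) and the standoff at (345,179). Next I'll go over the tray for a close wrist-camera check.

```bash
python3 -m handwheel '[[[-0.533,-0.011,-0.496,0,-0.105,0],[-0.533,-0.011,-0.496,0,-0.105,0],[-0.533,-0.011,-0.496,0,-0.105,0],[-0.533,-0.011,-0.496,0,-0.105,0],[-0.533,-0.011,-0.496,0,-0.105,0],[-0.533,-0.011,-0.496,0,-0.105,0],[-0.533,-0.011,-0.496,0,-0.105,0],[-0.533,-0.011,-0.496,0,-0.105,0],[-0.533,-0.011,-0.496,0,-0.105,0],[-0.533,-0.011,-0.496,0,-0.105,0],[-0.533,-0.011,-0.496,0,-0.105,0],[-0.533,-0.011,-0.496,0,-0.105,0]]]' -0.66
python3 - <<'E'
from h import *
goal(-.06,0,.25,0)
E
```

```text
clock: 1.3
tool_pos: [0.428, -0.1782, 0.2465]
eef_rot: [0.206, -0.676, 0.677, -0.206]
contact_force: [0.7, -0.9, -0.0]
opening: 0.167
shift [-0.2069 -0.0035 -0.092 ] turn [-0.0002 -0.0004 -0.0001] deg [-0.  -0.1 -0. ] sg -1
```

```bash
python3 -m handwheel '[[[-0.207,-0.004,-0.092,0,0,0],[-0.207,-0.004,-0.092,0,0,0],[-0.207,-0.004,-0.092,0,0,0],[-0.207,-0.004,-0.092,0,0,0],[-0.207,-0.004,-0.092,0,0,0],[-0.207,-0.004,-0.092,0,0,0],[-0.207,-0.004,-0.092,0,0,0],[-0.207,-0.004,-0.092,0,0,0],[-0.207,-0.004,-0.092,0,0,0]]]'
python3 - <<'E'
from h import *
goal(-.06,0,.25,0)
im=snapshot('wrist');cv2.imwrite('pics/w1.png',im[:,:,::-1])
c=get_calibration('wrist');np.savez('w1.npz',**c)
for t in('core1_center','tray','capacitor','standoff'):
    for b in boxes_of(t,'wrist')[:6]:print(t,np.round(b['bbox'],1),round(b['confidence'],2))
E
```

```text
clock: 2.05
tool_pos: [0.5468, 0.0102, 0.25]
eef_rot: [0.206, -0.676, 0.677, -0.205]
contact_force: [-0.2, 0.1, 0.0]
opening: 0.166
shift [-0.0031  0.     -0.002 ] turn [-0.0002 -0.0008  0.0006] deg [-0.  -0.1  0.1] sg -1
core1_center [315.6 179.4 343.7 203.8] 0.71
tray [212.5   0.5 433.2 247.2] 0.56
capacitor [391.9  98.8 422.4 122.4] 0.69
standoff [233.2 107.6 248.8 126.4] 0.74
```

View pics/w1.png

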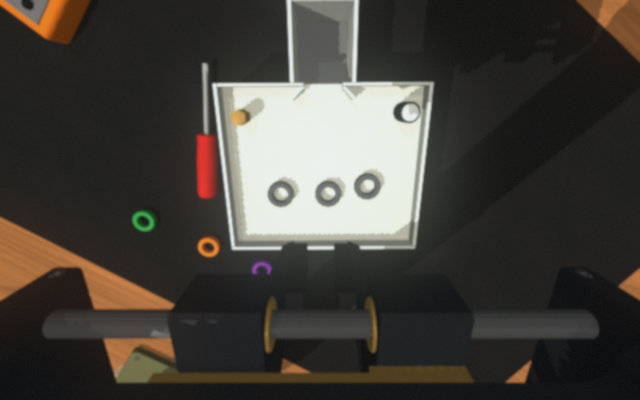

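```bash
cat >>h.py <<'E'
def rings(name,t,c=None,im=None,zc=.065):
    c=get_calibration(name) if c is None else c; im=snapshot(name) if im is None else im
    g=im.max(2)
    m=np.zeros(g.shape,np.uint8)
    poly=proj(t2w([[.03,.1,.06],[.03,-.1,.06],[-.147,-.105,.06],[-.147,.105,.06]],t),c)
    cv2.fillPoly(m,[poly.astype(int)],1)
    b=((g<140)&(m>0)).astype(np.uint8)
    cs,_=cv2.findContours(b,cv2.RETR_EXTERNAL,cv2.CHAIN_APPROX_NONE);out=[]
    for k in cs:
        if cv2.contourArea(k)<60:continue
        (u,v),rad=cv2.minEnclosingCircle(k);x,y,w,h=cv2.boundingRect(k)
        out.append((w2t(ray([[x+w/2-.5,y+h/2-.5]],zc,c),t)[0].round(4).tolist(),(x,y,w,h)))
    return out
E
python3 - <<'E'
from h import *
from scipy.optimize import least_squares
c=dict(np.load('w1.npz'));im=cv2.imread('pics/w1.png')[:,:,::-1]
g=cv2.cvtColor(im,cv2.COLOR_RGB2GRAY)
uv=np.array([[213,83.5],[433,82.5],[416,248],[232,249]],np.float32)
M=np.array([[.038,.1135,.078],[.038,-.1135,.078],[-.1535,-.1135,.078],[-.1535,.1135,.078]])
w=ray(uv,.078,c);f=least_squares(lambda t:(t2w(M,t)-w)[:,:2].ravel(),[.6,.05,.6])
t=f.x;print(t,np.round(f.fun*1000,1))
for q in rings('',t,c,im):print('w',q)
ct=get_calibration('top')
for q in rings('',t,ct,cv2.imread('pics/top0.png')):print('t',q)
np.save('tray.npy',t)
k=4;crop=cv2.resize(im[60:210,220:420][:,:,::-1],None,fx=k,fy=k,interpolation=cv2.INTER_CUBIC)
def draw(P,col):
    p=(proj(t2w(P,t),c)-[220,60]+.5)*k;cv2.polylines(crop,[p.astype(int)],True,col,1)
draw(M,(0,0,255))
draw([[.035,.11,.06],[.035,-.11,.06],[-.15,-.11,.06],[-.15,.11,.06]],(255,0,0))
draw([[.038,.02,.06],[.038,-.02,.06]],(0,160,0))
draw([[.035,.02,.078],[.022,.0325,.078],[.022,-.0325,.078],[.035,-.02,.078]],(0,160,0))
cv2.imwrite('pics/c2.png',crop)
E
```

```text
[0.60339421 0.04333479 0.59527415] [ 0.  -0.2  0.6  0.  -0.9  1.1  0.2 -0.9]
w ([-0.085, -0.0055], (316, 181, 25, 25))
w ([-0.0846, 0.0515], (269, 181, 25, 25))
w ([-0.0753, -0.0523], (355, 173, 25, 25))
w ([0.0093, -0.0888], (394, 101, 20, 21))
t ([-0.0847, 0.0536], (380, 198, 17, 16))
t ([-0.0846, -0.0032], (404, 181, 16, 16))
t ([-0.0761, -0.0492], (420, 164, 16, 16))
t ([0.0115, -0.0899], (410, 118, 13, 15))
```

View pics/c2.png

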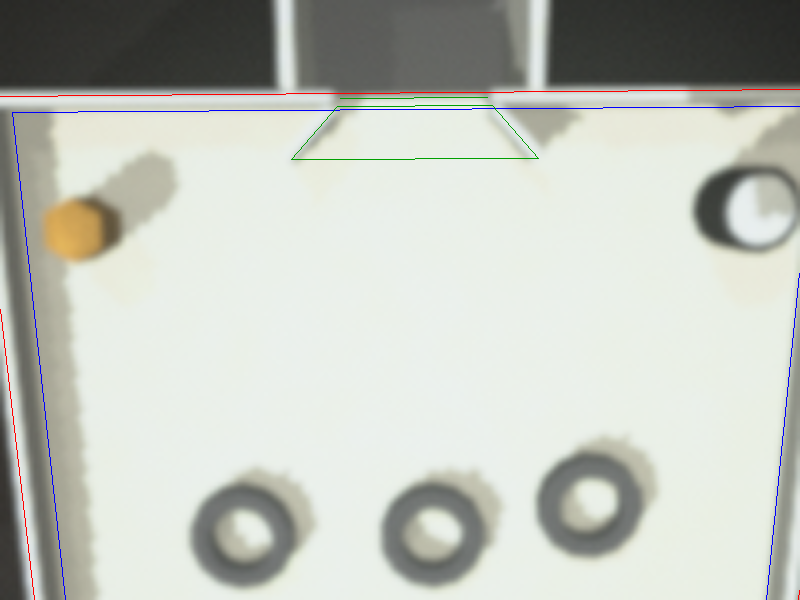

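Tray fit is good to 1 mm (wrist pixels: cores (281,193), (328,193) and (367,185); standoff (240,117); capacitor (407,111)). I'll push the +y core first, moving above its start point and then descending.

```bash
python3 - <<'E'
from h import *
goal(-.112,.0665,.115,-29)
goal(-.112,.0665,.0645,-29)
E
```

```text
shift [ 0.0473  0.1354 -0.0621] turn [-2.000e-04  1.593e-01  1.000e-04] deg [-0.  28.7  0. ] sg -1
shift [ 0.0473  0.1859 -0.0621] turn [-2.000e-04  1.593e-01  1.000e-04] deg [-0.  28.7  0. ] sg -1
```

```bash
python3 -m handwheel '[[[0.047,0.05,-0.062,0,0.159,0],[0.047,0.09,-0.062,0,0.159,0],[0.047,0.12,-0.062,0,0.159,0],[0.047,0.135,-0.062,0,0.159,0],[0.047,0.135,-0.062,0,0.159,0],[0.047,0.15,-0.062,0,0.159,0],[0.047,0.165,-0.062,0,0.159,0],[0.047,0.178,-0.062,0,0.159,0],[0.047,0.186,-0.062,0,0.159,0],[0.047,0.186,-0.062,0,0.159,0],[0.047,0.186,-0.062,0,0.159,0]]]'
python3 - <<'E'
from h import *
t=np.load('tray.npy');s=r.get_state();print(w2t([s['tool_pos']],t),s['tool_pos'][2])
im=snapshot('wrist');cv2.imwrite('pics/w2.png',im[:,:,::-1]);print(rings('wrist',t,im=im))
goal(-.012,.0112,.0645,-29);goal(-.015,0,.0645,0)
E
```

```text
clock: 3.22
tool_pos: [0.475, 0.0368, 0.0652]
eef_rot: [-0.032, 0.706, -0.706, 0.033]
contact_force: [0.6, 0.1, -0.3]
opening: 0.167
[[-0.11001575  0.06656579]] 0.06518035748539305
[([-0.1327, 0.047], (334, 241, 68, 62)), ([-0.1169, 0.0892], (263, 241, 60, 81)), ([-0.0847, 0.0524], (292, 180, 58, 59)), ([-0.0851, -0.0053], (386, 127, 66, 65)), ([0.0051, 0.0889], (146, 72, 36, 36)), ([-0.0754, -0.0527], (464, 59, 77, 72))]
shift [-0.1125  0.0011  0.0014] turn [ 0.      0.0011 -0.0006] deg [ 0.   0.2 -0.1] sg -1
shift [-0.1153  0.0011  0.0127] turn [-1.0e-04 -1.6e-01 -6.0e-04] deg [ -0.  -28.8  -0.1] sg -1
```

View pics/w2.png

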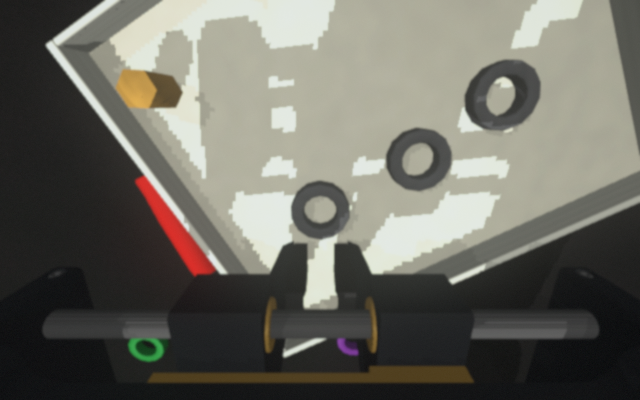

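```bash
python3 -m handwheel '[[[-0.006,0.001,0,0,0,0],[-0.014,0.001,0,0,0,0],[-0.024,0.001,0,0,0,0],[-0.034,0.001,0,0,0,0],[-0.044,0.001,0,0,0,0],[-0.054,0.001,0,0,0,0],[-0.064,0.001,0,0,0,0],[-0.074,0.001,0.001,0,0,0],[-0.084,0.001,0.001,0,0,0],[-0.094,0.001,0.001,0,0,0],[-0.104,0.001,0.001,0,0,0],[-0.112,0.001,0.001,0,0,0]]]'
python3 - <<'E'
from h import *
t=np.load('tray.npy');s=r.get_state();print(w2t([s['tool_pos']],t),s['tool_pos'][2])
for q in rings('wrist',t):print(q)
goal(-.0135,.0055,.0645,-14);goal(-.015,0,.0645,0)
E
```

```text
clock: 4.27
tool_pos: [0.5876, 0.0465, 0.0639]
eef_rot: [-0.032, 0.706, -0.706, 0.033]
contact_force: [0.4, 0.1, -0.1]
opening: 0.171
[[-0.01134909  0.01148625]] 0.06394780502417372
([-0.0505, -0.0053], (178, 192, 396, 208))
([0.0075, -0.0897], (449, 116, 59, 53))
shift [ 0.0008 -0.0005  0.0064] turn [-0.0001 -0.0824 -0.0015] deg [ -0.  -14.8  -0.3] sg -1
shift [-0.0005 -0.0005  0.0119] turn [-0.0003 -0.1601 -0.0015] deg [ -0.1 -28.8  -0.3] sg -1
```

```bash
python3 -m handwheel '[[[0.001,0,0.003,0,-0.04,0],[0.001,0,0.006,0,-0.08,0],[0,0,0.009,0,-0.12,0],[0,0,0.012,0,-0.16,0],[0,0,0.012,0,-0.16,0],[-0.004,0,0.01,0,-0.16,0],[-0.009,0,0.007,0,-0.16,0],[-0.014,0,0.004,0,-0.16,0]]]'
python3 - <<'E'
from h import *
t=np.load('tray.npy');s=r.get_state();print(w2t([s['tool_pos']],t),s['tool_pos'][2])
im=snapshot('wrist');cv2.imwrite('pics/w3.png',im[:,:,::-1])
goal(.017,0,.0645,0)
E
```

```text
clock: 4.98
tool_pos: [0.6006, 0.0444, 0.0634]
eef_rot: [-0.206, 0.676, -0.676, 0.207]
contact_force: [-0.3, -0.3, -0.3]
opening: 0.17
[[-0.00167331  0.00246446]] 0.06341588389980807
shift [-0.0168 -0.0009  0.0029] turn [-0.     -0.0002 -0.0009] deg [-0.  -0.  -0.2] sg -1
```

View pics/w3.png

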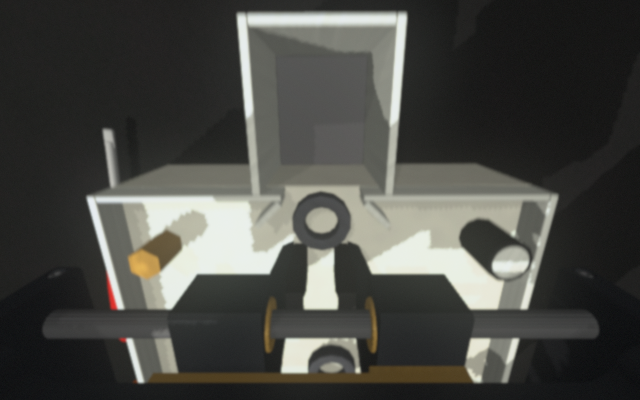

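The ring sits in the cradle at (321,220), right at the gate mouth. Next is the final push with narrower fingers, then back and up.

```bash
python3 -m handwheel '[[[-0.004,-0.001,0.002,0,0,0],[-0.009,-0.001,0.003,0,0,0],[-0.014,-0.001,0.003,0,0,0],[-0.019,-0.001,0.003,0,0,0],[-0.021,-0.001,0.003,0,0,0],[-0.021,-0.001,0.003,0,0,0],[0,-0.001,0.003,0,0,0],[0.01,-0.03,0.003,0,0,0],[0.02,-0.06,0.003,0,0,0],[0.02,-0.06,0.003,0,0,0]]]' -0.86
python3 - <<'E'
from h import *
t=np.load('tray.npy');s=r.get_state();print(w2t([s['tool_pos']],t),s['tool_pos'][2],s['opening'])
im=snapshot('wrist');cv2.imwrite('pics/w4.png',im[:,:,::-1])
for q in rings('wrist',t,im=im):print(q)
print([(b['bbox'],b['confidence']) for b in boxes_of('core1_center','wrist')])
E
```

```text
clock: 5.87
tool_pos: [0.5861, 0.0284, 0.1276]
eef_rot: [0.205, -0.675, 0.677, -0.208]
contact_force: [0.7, 0.6, 1.0]
opening: 0.07
[[-0.02273853 -0.00264817]] 0.12755802505694558 0.070299002673186
([-0.0896, 0.0002], (199, 242, 238, 98))
([0.0063, 0.0898], (186, 171, 23, 23))
([0.0077, -0.0874], (418, 161, 33, 38))
[([315.2, 266.5, 326.4, 302.9], 0.57)]
```

View pics/w4.png

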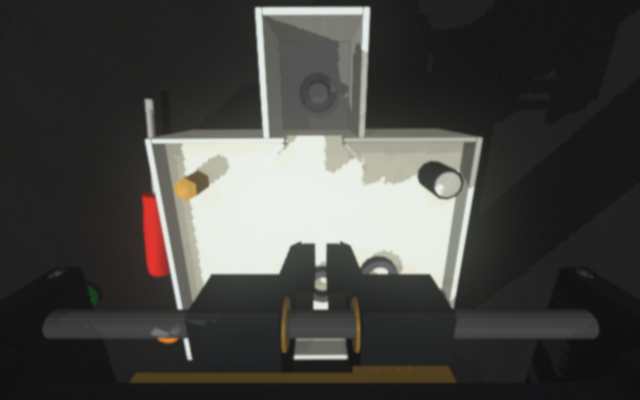

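Core 1 is in the slot at (318,92), and the others are undisturbed. Middle core next.

```bash
python3 - <<'E'
from h import *
goal(-.117,-.0072,.11,3)
goal(-.117,-.0072,.0645,3)
E
```

```text
shift [0.0947 0.0142 0.0059] turn [-0.0004 -0.017  -0.0006] deg [-0.1 -3.1 -0.1] sg -1
shift [0.0948 0.0597 0.0058] turn [-0.0004 -0.017  -0.0006] deg [-0.1 -3.1 -0.1] sg -1
```

```bash
python3 -m handwheel '[[[0.035,0,0.005,0,-0.017,0],[0.07,0.005,0.006,0,-0.017,0],[0.095,0.01,0.006,0,-0.017,0],[0.095,0.014,0.006,0,-0.017,0],[0.095,0.014,0.006,0,-0.017,0],[0.095,0.03,0.006,0,-0.017,0],[0.095,0.045,0.006,0,-0.017,0],[0.095,0.055,0.006,0,-0.017,0],[0.095,0.059,0.006,0,-0.017,0],[0.095,0.059,0.006,0,-0.017,0],[0.095,0.059,0.006,0,-0.017,0]]]' -0.66
python3 - <<'E'
from h import *
t=np.load('tray.npy');s=r.get_state();print(w2t([s['tool_pos']],t),s['tool_pos'][2],s['opening'])
for q in rings('wrist',t):print(q)
goal(-.015,-.001,.0645,3)
E
```

```text
clock: 6.88
tool_pos: [0.5103, -0.0277, 0.0642]
eef_rot: [-0.225, 0.67, -0.67, 0.226]
contact_force: [-0.1, 0.4, 0.9]
opening: 0.171
[[-0.11696095 -0.00661349]] 0.06418582962369147 0.17073376480262617
([-0.0659, -0.0028], (101, 37, 435, 266))
([0.0061, -0.0875], (490, 0, 55, 41))
([-0.0026, 0.088], (95, 0, 52, 38))
shift [-1.021e-01  1.000e-04 -4.000e-04] turn [-0.0001  0.0003 -0.0003] deg [-0.   0.1 -0. ] sg -1
```

```bash
python3 -m handwheel '[[[-0.006,0,0,0,0,0],[-0.014,0,0,0,0,0],[-0.024,0,0,0,0,0],[-0.034,0,0,0,0,0],[-0.044,0,0,0,0,0],[-0.054,0,0,0,0,0],[-0.064,0,0,0,0,0],[-0.074,0,0,0,0,0],[-0.084,0,0,0,0,0],[-0.094,0,0,0,0,0],[-0.1,0,0,0,0,0],[-0.102,0,0,0,0,0]]]'
python3 - <<'E'
from h import *
t=np.load('tray.npy');s=r.get_state();print(w2t([s['tool_pos']],t),s['tool_pos'][2])
im=snapshot('wrist');cv2.imwrite('pics/w5.png',im[:,:,::-1])
print([(b['bbox'],b['confidence']) for b in boxes_of('core1_center','wrist')])
goal(0,0,.0645,0);goal(.019,0,.0645,0)
E
```

```text
clock: 7.93
tool_pos: [0.5923, 0.0347, 0.0642]
eef_rot: [-0.225, 0.67, -0.67, 0.226]
contact_force: [0.1, -0.1, 0.3]
opening: 0.171
[[-0.0140824  -0.00094479]] 0.06424261559972971
[([292.2, 193.5, 350.0, 248.1], 0.95)]
shift [-0.0155 -0.0003 -0.0004] turn [-0.     0.017 -0.   ] deg [-0.   3.1 -0. ] sg -1
shift [-0.0345 -0.0003  0.0006] turn [-0.     0.017 -0.   ] deg [-0.   3.1 -0. ] sg -1
```

View pics/w5.png

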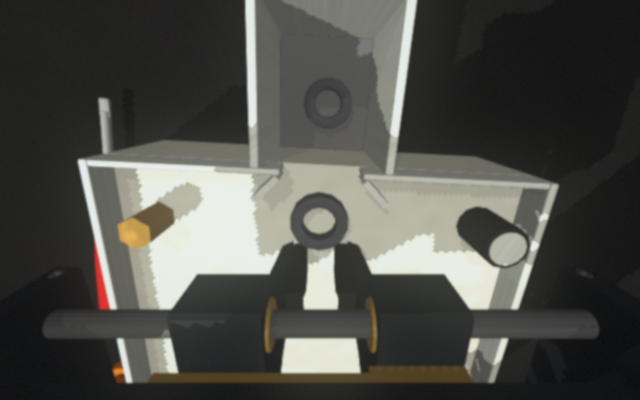

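The core is seated in the cradle at (320,221) in front of the gate, with core 1 in the slot at (327,103). Finishing the push.

```bash
python3 -m handwheel '[[[-0.006,0,0,0,0.01,0],[-0.012,0,0,0,0.017,0],[-0.018,0,0,0,0.017,0],[-0.024,0,0.001,0,0.017,0],[-0.03,0,0.001,0,0.017,0],[-0.036,0,0.001,0,0.017,0],[-0.036,0,0.001,0,0.017,0],[-0.036,0,0.001,0,0.017,0],[-0.015,0,0.001,0,0.017,0],[-0.005,-0.03,0.001,0,0.017,0],[0.005,-0.06,0.001,0,0.017,0],[0.005,-0.06,0.001,0,0.017,0]]]' -0.86
python3 - <<'E'
from h import *
t=np.load('tray.npy');s=r.get_state();print(w2t([s['tool_pos']],t),s['tool_pos'][2],s['opening'])
im=snapshot('wrist');cv2.imwrite('pics/w6.png',im[:,:,::-1])
print([(b['bbox'],b['confidence']) for b in boxes_of('core1_center','wrist')])
for q in rings('wrist',t,im=im):print(q)
a=np.radians(32)
P=np.array([-.0755,-.0525])-.032*np.array([np.cos(a),np.sin(a)]);print(P)
goal(*P,.11,32)
E
```

```text
clock: 9.03
tool_pos: [0.5887, 0.0276, 0.1286]
eef_rot: [0.205, -0.675, 0.677, -0.208]
contact_force: [-0.5, 0.5, 0.2]
opening: 0.07
[[-0.02105333 -0.00480061]] 0.12864197032398114 0.06979761720889435
[([295.7, 97.8, 333.8, 132.1], 0.8)]
([-0.089, -0.0001], (198, 242, 238, 100))
([0.0067, 0.0902], (184, 173, 23, 22))
([0.0082, -0.0862], (414, 163, 35, 37))
[-0.10263754 -0.06945742]
shift [0.0819 0.0153 0.0662] turn [-0.0006 -0.1782 -0.0004] deg [ -0.1 -32.1  -0.1] sg -1
```

View pics/w6.png

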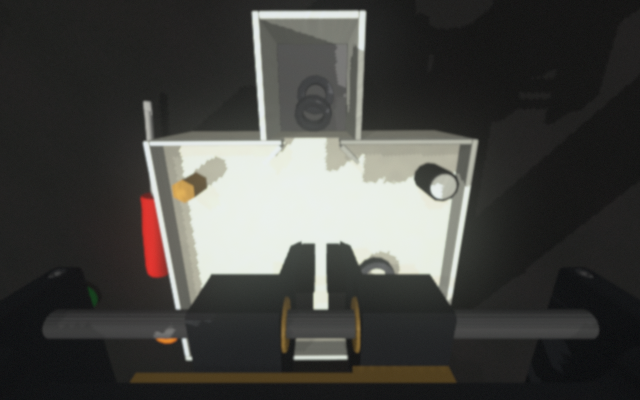

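Two cores are in the slot, at (314,90) and (314,112). The third core is still at (377,268).

```bash
python3 -m handwheel '[[[0.03,0,0.025,0,-0.04,0],[0.055,0.005,0.05,0,-0.08,0],[0.082,0.01,0.066,0,-0.12,0],[0.082,0.015,0.066,0,-0.16,0],[0.082,0.015,0.066,0,-0.178,0],[0.082,0.015,0.066,0,-0.178,0],[0.082,0.03,0.066,0,-0.178,0],[0.082,0.045,0.066,0,-0.178,0],[0.082,0.055,0.066,0,-0.178,0],[0.082,0.06,0.066,0,-0.178,0],[0.082,0.061,0.066,0,-0.178,0],[0.082,0.061,0.066,0,-0.178,0]]]' -0.66
python3 - <<'E'
from h import *
t=np.load('tray.npy');s=r.get_state();print(w2t([s['tool_pos']],t),s['tool_pos'][2],s['opening'])
im=snapshot('wrist')
print([(b['bbox'],b['confidence']) for b in boxes_of('core1_center','wrist')])
a=np.radians(32);d=np.array([np.cos(a),np.sin(a)])
goal(*(np.array([.008,0])-.0231*d),.0645,32)
E
```

```text
clock: 10.13
tool_pos: [0.5568, -0.0707, 0.063]
eef_rot: [-0.386, 0.593, -0.592, 0.386]
contact_force: [0.1, -0.1, 0.2]
opening: 0.169
[[-0.1025344  -0.06823463]] 0.06298143965838005 0.16935504375167532
[]
shift [-0.1068 -0.0007  0.0002] turn [-0.0003  0.0001 -0.0001] deg [-0.1  0.  -0. ] sg -1
```

```bash
python3 -m handwheel '[[[-0.006,-0.001,0,0,0,0],[-0.014,-0.001,0,0,0,0],[-0.024,-0.001,0,0,0,0],[-0.034,-0.001,0,0,0,0],[-0.044,-0.001,0,0,0,0],[-0.054,-0.001,0,0,0,0],[-0.064,-0.001,0,0,0,0],[-0.074,-0.001,0,0,0,0],[-0.084,-0.001,0,0,0,0],[-0.094,-0.001,0,0,0,0],[-0.103,-0.001,0,0,0,0],[-0.107,-0.001,0,0,0,0]]]'
python3 - <<'E'
from h import *
t=np.load('tray.npy');s=r.get_state();print(w2t([s['tool_pos']],t),s['tool_pos'][2])
im=snapshot('wrist');cv2.imwrite('pics/w7.png',im[:,:,::-1])
print([(b['bbox'],b['confidence']) for b in boxes_of('core1_center','wrist')])
goal(-.0144,-.006,.0645,16);goal(-.015,0,.0645,0);goal(.0,0,.0645,0);goal(.019,0,.0645,0)
E
```

```text
clock: 11.23
tool_pos: [0.6008, 0.029, 0.0643]
eef_rot: [-0.386, 0.593, -0.592, 0.387]
contact_force: [0.5, 1.0, -0.1]
opening: 0.172
[[-0.01019037 -0.0104381 ]] 0.06433615015371824
[([338.5, 117.4, 384.5, 160.1], 0.91)]
shift [ 0.0002 -0.0002 -0.006 ] turn [-0.      0.0894 -0.0003] deg [-0.  16.1 -0. ] sg -1
shift [-0.0024 -0.0002 -0.0114] turn [ 0.      0.1783 -0.0003] deg [ 0.  32.1 -0. ] sg -1
shift [-0.0152 -0.0002 -0.0035] turn [ 0.      0.1783 -0.0003] deg [ 0.  32.1 -0. ] sg -1
shift [-0.0312 -0.0002  0.0066] turn [ 0.      0.1783 -0.0003] deg [ 0.  32.1 -0. ] sg -1
```

View pics/w7.png

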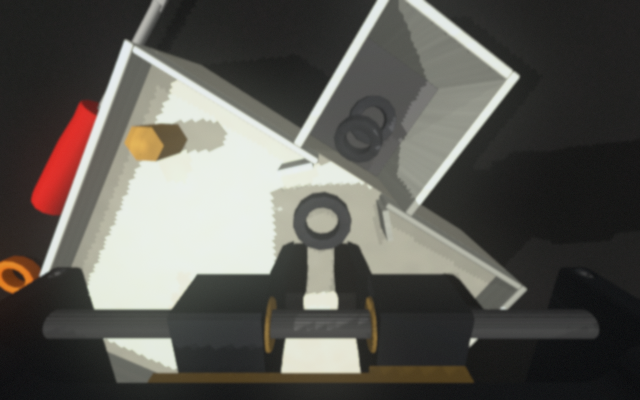

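The third core is in the cradle at (322,221). I'll turn about it, then push it straight through.

```bash
python3 -m handwheel '[[[0,0,-0.003,0,0.04,0],[0,0,-0.006,0,0.08,0],[-0.001,0,-0.009,0,0.12,0],[-0.002,0,-0.011,0,0.16,0],[-0.003,0,-0.011,0,0.178,0],[-0.007,0,-0.009,0,0.178,0],[-0.011,0,-0.006,0,0.178,0],[-0.015,0,-0.0035,0,0.178,0]]]'
python3 - <<'E'
from h import *
im=snapshot('wrist')
print([(b['bbox'],b['confidence']) for b in boxes_of('core1_center','wrist')])
goal(.020,0,.0645,0)
E
```

```text
clock: 12.0
tool_pos: [0.6035, 0.0417, 0.0643]
eef_rot: [0.208, -0.676, 0.676, -0.208]
contact_force: [-0.0, -0.5, -0.4]
opening: 0.171
[([293.1, 124.7, 343.3, 168.3], 0.57), ([80.6, 18.4, 548.2, 381.4], 0.57)]
shift [-0.0198 -0.0001 -0.001 ] turn [-0.      0.0003 -0.0005] deg [-0.   0.  -0.1] sg -1
```

```bash
python3 -m handwheel '[[[-0.004,0,-0.001,0,0,0],[-0.009,0,-0.001,0,0,0],[-0.014,0,-0.001,0,0,0],[-0.019,0,-0.001,0,0,0],[-0.021,0,-0.001,0,0,0],[-0.021,0,-0.001,0,0,0],[-0.021,0,-0.001,0,0,0],[0,0,-0.001,0,0,0],[0.01,-0.03,-0.001,0,0,0],[0.02,-0.06,-0.001,0,0,0],[0.03,-0.1,-0.001,0,0,0],[0.03,-0.1,-0.001,0,0,0]]]' -0.86
python3 - <<'E'
from h import *
t=np.load('tray.npy')
im=snapshot('wrist');cv2.imwrite('pics/w8.png',im[:,:,::-1]);s=r.get_state();print(s['contact_force'],s['qd'].round(3) if hasattr(s['qd'],'round') else s['qd'])
print([(b['bbox'],b['confidence']) for b in boxes_of('core1_center','wrist')])
for q in rings('wrist',t,im=im):print(q)
E
```

```text
clock: 13.1
tool_pos: [0.5797, 0.0245, 0.1704]
eef_rot: [0.204, -0.675, 0.677, -0.21]
contact_force: [1.1, -1.1, 0.6]
opening: 0.066
[ 1.22307291  0.30533879 -0.29316203] [-0.018  0.07   0.004  0.025  0.004 -0.027 -0.008]
[]
([-0.1064, -0.0539], (326, 242, 96, 62))
([-0.1061, 0.0537], (217, 242, 98, 62))
([0.0059, 0.0894], (209, 153, 16, 17))
([0.0077, -0.0858], (403, 144, 30, 30))
```

View pics/w8.png

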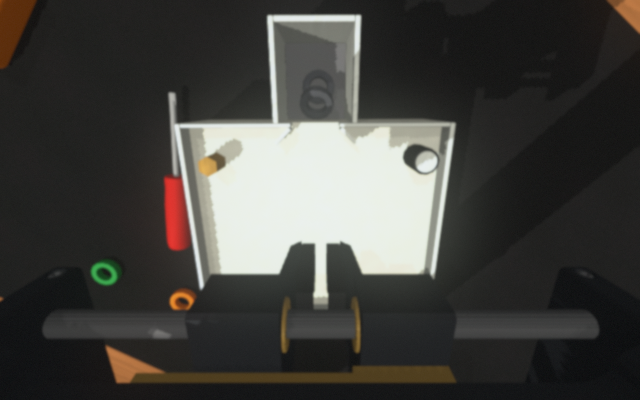

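```bash
python3 -m handwheel '[[[0,0,0,0,0,0],[0,0,0,0,0,0],[0,0,0,0,0,0],[0,0,0,0,0,0],[0,0,0,0,0,0],[0,0,0,0,0,0]]]'
python3 -c "
from plant import *
print(job.finish_job())"
```

```text
clock: 13.7
tool_pos: [0.5774, 0.026, 0.1637]
eef_rot: [-0.208, 0.676, -0.676, 0.207]
contact_force: [0.3, 1.1, -0.5]
opening: 0.071
the job is handed in; nothing more can be done
None
```

I pushed the three dark cores one at a time through the gate into the slot, holding each between slightly open fingers and never lifting them. I went +y core, then middle, then -y, and handed the job in at 13.7 s.

- **Cores:** the last wrist picture shows the tray floor empty and the cores lying overlapped at the bottom of the slot. I couldn't count all three in that picture. In the earlier ones, core 1 and then cores 1 and 2 were clearly in the slot.
- **Other things in the scene:** the capacitor and standoff stand upright, within the 2–3 mm spread of my measurements from different views. The screwdriver looks unmoved. I didn't measure it or the meter at the end, but the arm never went near the meter. The green, orange and purple rings were left alone.
- **Robot:** the arm is clear of everything, and the force readings stayed at about 1 N.
- **Checks that failed or disagreed:**
  - The core detector found nothing in the last picture, in the dark slot. It also missed core 3 just before that core's push, so I relied on the pictures there.
  - The top and wrist cameras differed by 2–3 mm on the core positions. I used the wrist values.

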